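# Level the dessert board by its two foot screws

### The arm

A 6-joint arm with a two-finger parallel gripper is mounted at the origin on a cart in front of the work surface, level with it; the furniture and walls round the work are solid. World frame = base frame: x ahead of the robot, y to its left, z up, the work surface at z = 0. Lengths are in mm, angles in rad, forces in N, time in s.
With the tool pointing down it reaches from about 375 to 900 mm from the base axis. Payload 3.1 kg.
Tool frame: the origin (TCP) lies between the finger pads; the fingertips stand ahead of it and the grasp point (between the pads) lies 11 mm behind it (r.finger_overhang is the z of the fingertips in the tool frame, in mm); z points along the fingers, y is the line along which they close (so a half turn about z gives the same grasp; the last joint's range is limited). The gripper opens to 87 mm and grips with 3 to 60 N. Pads are 19 mm wide; open, the fingers measure 117 mm over their backs; the gripper's body (75 mm by 190 mm) begins 51 mm behind the grasp point.
Start: joints at [-1.484, 0.527, 1.433, -0, 1.181, -0.178], TCP at [164.2, -603.022, 230.548] pointing down, gripper open.
Joint ranges: [-3.08, 3.08], [-0.75, 2.2], [0.22, 2.44], [-1.43, 4.57], [0, 2.65], [-2.85, 2.85]. Speed limits (rad/s): [2.79, 2.79, 3.14, 3.14, 3.14, 3.14].

### API

Orientations are given as a rotation vector (axis times angle).
In Python, from rig import r, camera gives the robot as it stands.
- The arm moves only by the tool send_rows, never from a script. Its argument "targets" is a list of rows, each a list of 3 entries, a list of its own where there are three numbers: the opening in per cent of the stroke, from 0 (shut) to 100 (fully open), then the shift along the tool's x, y, z normalised to -1 to 1, where 1 is 500 mm, then the turn, a rotation vector about the tool's x, y, z normalised to -1 to 1, where 1 is pi/4 rad. A call has 1 to 12 rows; each row is the pose to reach, as a shift and turn from the pose commanded when the call began, along the tool's axes at that moment; what a row does not reach only later rows make up. A row lasts 1/12 s, in which the tool goes at most 41.7 mm and 7.16 degrees, less where a joint would pass 70% of its speed; a pose out of reach is approached as far as the arm can. A call with a number of a shift or a turn outside -1 to 1 is refused whole. A call with a gripper value outside its range is refused whole. The fingers move at their own pace and stop on an object; the grip force is fixed at half the most. Time passes only in rows, so rows that repeat a pose let the fingers close. It gives the time, the measured TCP pose, the force, the opening and the grip force at its end, in the units of the state.
- r.get_state(): the state, without advancing time (a new reading comes with each control period).
- camera(name): name is "scene" or "top" or "wrist"; returns a dict with "frame" (420x560x3 uint8, red, green, blue), "z_map" (420x560 float32, mm along the optical axis (not along the pixel's ray), 0 where there is no reading), "mtx" (3x3 intrinsics, pixels), "T" (4x4, takes a point from camera to world coordinates); the wrist camera has in their place "T_tool_cam" (4x4, takes a point from camera to tool coordinates, whose origin is the TCP and whose axes are the flange's). Camera axes: x right, y down, z forward; pixel columns grow to the right and rows downward; lengths in mm; the calibration is good to about 2 mm. A picture is of the moment at which its call begins: read the wrist's pose just before it.
- r.job_done(): hands the job in; it is judged then, once.
The state is a dict: "time": time; "joints": joint angles; "qd": joint speeds; "joint_torque": joint torques, N m; "tcp_pos": TCP position; "ee_rot": TCP orientation; "wrist_force": force on the tool from outside, world axes, zero at the start; "wrist_torque": the same for the moment, N m; "gripper_width": finger opening in mm; "finger_force": force on a finger pad.
Only numpy, scipy, OpenCV 4.12 (cv2) and the standard library are available. Lean on these libraries where they do the work, as an engineer would, in place of code of your own. Each camera call takes 0.05 s, during which the arm holds its last target. There are 200 camera calls.

### The job

Level the small wooden board on the bar counter so that desserts can set flat on it: turn its two foot screws, one after the other, by the bar grips on their heads, until the bubble in each of the two tube vials on the board lies between its vial's two lines. Then let go.

Things in the scene. Friction and masses are not known exactly. Their poses are not given: they have to be found in the camera images.
- screw_left: Steel head of the foot screw at the pale board's left robot-side corner: disc 40 mm across, on it an upright bar grip 46 long, 14 thick, 28 high. Origin on the axis under the disc, 8 mm over the board; bar 8 to 36 mm above the origin; x along the bar, z up. Turns about z, light friction (0.06 N m), stays put. Clockwise from above lifts its corner; the board (190x300 mm, top at 48 mm) cannot slide
- screw_right: The same at the right robot-side corner, 220 mm from the other: same shape, frame and friction; clockwise lifts its corner. At the start the left corner is low (its screw needs 0.6 to 1.2 rad clockwise), the right one high (0.6 to 1.2 rad anticlockwise). The third foot (plain round cap, far edge) is fixed. Clutter is up to 105 mm tall, over 70 mm from the screws (a flat spoon nearer)
- bubble_left (a joint): Run (m) of the white bubble, 12 mm long, in the left tube vial (black, 96x34 mm, on the board; it points at the left screw). 0 = midway between the vial's two black lines (at -14.5 and +14.5 mm), positive towards the left screw. Goes 20 mm per rad (3.5 mm per 10 degrees) of the left screw: clockwise from above +, anticlockwise -; unmoved by the other screw. Not to be pushed by hand
- bubble_right (a joint): The same in the right tube vial, which points at the right screw: 0 midway between its two lines, positive towards the right screw; 20 mm per rad of the right screw, clockwise from above +, anticlockwise -; unmoved by the left screw. The two vials form a V that opens towards the robot-side edge

How it is judged (in metres and radians):
At the end, for the whole second after the job is handed in: Each bubble's centre is within 8.5 mm of the middle of its vial, that is between the vial's two lines, and stays there with the screws let go (value of joint bubble_left between -0.0085 and 0.0085 m and value of joint bubble_right between -0.0085 and 0.0085 m); the robot touches nothing.
It also fails if it takes over 42 s, if anything falls off the work surface, if the arm or the gripper's body presses on something with over 40 N, if the wrist force passes 120 N, or if a joint passes its speed limit or range.

## Working session

There is one attempt and no reset: what is moved stays moved. The work goes in short steps, Python scripts to look and compute and a tool call to move; the robot and the scene stay as the last step left them, time stands still between calls to the robot, and variables do not carry over. Pictures are saved under pics/ and viewed, at most 10 in all, crops included, and the job is handed in when it is done.

Besides the shell and the picture viewer there is one more tool, called after ">>>" as name([rows], argument=value, ...), one row to a line, values as JSON. send_rows: Moves the arm, as the interface text tells. Scaled input: -1 to 1 covers 500 mm each way for a shift and pi/4 rad each way for a turn. Its arguments: {"type":"object","properties":{"targets":{"type":"array","items":{"type":"array"}}},"required":["targets"]}

```bash
mkdir -p pics
python3 - <<'E'
from rig import r,camera
import cv2,numpy as np,pickle
print(r.get_state(), r.finger_overhang)
for n in("top","scene"):
    c=camera(n); pickle.dump(c,open(f"{n}.pkl","wb")); cv2.imwrite(f"pics/{n}0.png",c["frame"][:,:,::-1]); print(c["T"].round(2).tolist(),c["mtx"].tolist())
E
```

```text
{'time': 0.0, 'joints': array([-1.48351685e+00,  5.28454254e-01,  1.43391337e+00, -1.10286833e-05,
        1.18138119e+00, -1.78494794e-01]), 'qd': array([-1.93178981e-04, -1.51018269e-04,  4.16722044e-04, -1.08256372e-03,
       -9.76003397e-04,  5.20164981e-05]), 'joint_torque': array([-6.30004033e-04, -4.40043712e+01, -1.76593530e+01,  6.32363674e-02,
        5.82431629e-02, -1.59167607e-04]), 'tcp_pos': array([ 164.12523733, -602.32095053,  229.57541176]), 'ee_rot': array([-3.11175851e+00, -4.15970716e-01, -1.38316259e-04]), 'wrist_force': array([0.73202769, 0.39931581, 0.06849067]), 'wrist_torque': array([0.03765682, 0.01524237, 0.03143362]), 'finger_force': 0.0, 'gripper_width': 87.10809500200644} 8.0
[[-0.0, -0.99, 0.13, 423.68], [-1.0, 0.01, 0.04, -77.43], [-0.04, -0.13, -0.99, 942.1], [0.0, 0.0, 0.0, 1.0]] [[445.8208978323224, 0.0, 286.9438083089137], [0.0, 445.8208978323224, 206.9204560257991], [0.0, 0.0, 1.0]]
[[-0.81, -0.43, 0.4, 208.78], [-0.58, 0.6, -0.55, 410.94], [-0.0, -0.68, -0.73, 722.66], [0.0, 0.0, 0.0, 1.0]] [[468.9339666490862, 0.0, 279.0757344806818], [0.0, 468.9339666490862, 208.39071120648057], [0.0, 0.0, 1.0]]
```

View pics/top0.png

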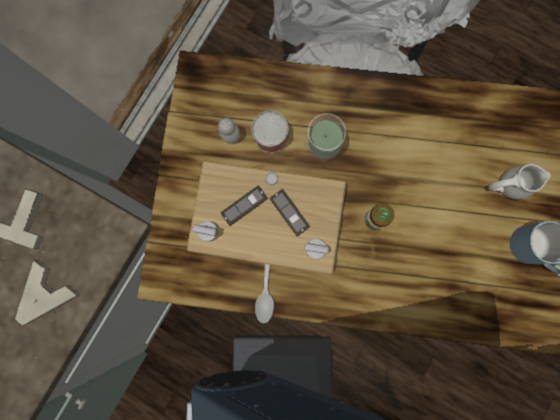

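View pics/scene0.png

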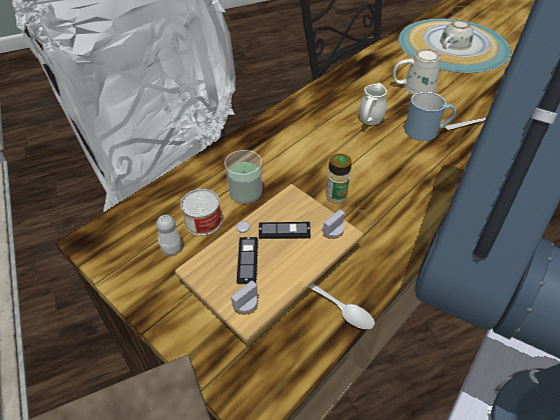

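The top view shows screw_left at about (206,231) and screw_right at (316,249). The vials are at (243,206) and (290,213), and the spoon is at (265,295). In the scene view the bars are at (245,297) and (334,224).

```bash
cat > h.py <<'E'
import numpy as np,cv2
def cloud(c,T):
    z=c["z_map"].astype(float);v,u=np.indices(z.shape);K=c["mtx"]
    P=np.stack([(u-K[0,2])/K[0,0]*z,(v-K[1,2])/K[1,1]*z,z],-1)
    W=P@T[:3,:3].T+T[:3,3];W[z==0]=np.nan
    return W
def bar(W,u,v,h=22,zmin=72,zmax=110):
    w=W[v-h:v+h,u-h:u+h].reshape(-1,3);w=w[(w[:,2]>zmin)&(w[:,2]<zmax)]
    top=w[w[:,2]>np.percentile(w[:,2],90)-6]
    (cx,cy),(a,b),t=cv2.minAreaRect(top[:,:2].astype(np.float32))
    box=cv2.boxPoints(((cx,cy),(a,b),t));e=[box[1]-box[0],box[2]-box[1]];e=max(e,key=np.linalg.norm)
    return len(top),top[:,:2].mean(0).round(1),np.round((cx,cy,a,b),1),top[:,2].mean().round(1),"yaw",np.arctan(e[1]/e[0]).round(3)
E
python3 - <<'E'
import pickle;from h import *
for n,pts in(("top",[(206,231),(316,249)]),("scene",[(245,297),(334,224)])):
    c=pickle.load(open(n+".pkl","rb"));W=cloud(c,c["T"])
    for p in pts: print(n,bar(W,*p))
    if n=="top": print("board z",W[250,265],W[231,225])
    if n=="top":
        for p in [(230,130),(380,215),(290,213),(243,206),(272,178)]:print(p,W[p[1]-2,p[0]].round())
c=pickle.load(open("top.pkl","rb"));a=c["frame"][155:280,180:355,::-1]
cv2.imwrite("pics/topc.png",cv2.resize(a,None,fx=4.5,fy=4.5,interpolation=cv2.INTER_CUBIC))
E
```

```text
top (163, array([494.8, 114. ]), array([495.2, 114.8,  46.3,  14. ]), np.float64(91.4), 'yaw', np.float32(1.395))
top (169, array([ 459.7, -101.5]), array([ 459.6, -101.5,   45.1,   13.8]), np.float64(91.4), 'yaw', np.float32(1.423))
board z [456.5964611   -1.71931784  47.62267928] [495.10580768  79.82841725  46.01814249]
(230, 130) [698.  67.  85.]
(380, 215) [ 523. -223.  106.]
(290, 213) [534. -52.  60.]
(243, 206) [549.  43.  55.]
(272, 178) [606. -16.  54.]
scene (239, array([492.4, 114.8]), array([493.6, 114.2,  45.4,  14.7]), np.float64(92.1), 'yaw', np.float32(1.373))
scene (170, array([ 457.1, -100.6]), array([ 457.7, -101.9,   47. ,   14.3]), np.float64(91.8), 'yaw', np.float32(1.406))
```

View pics/topc.png

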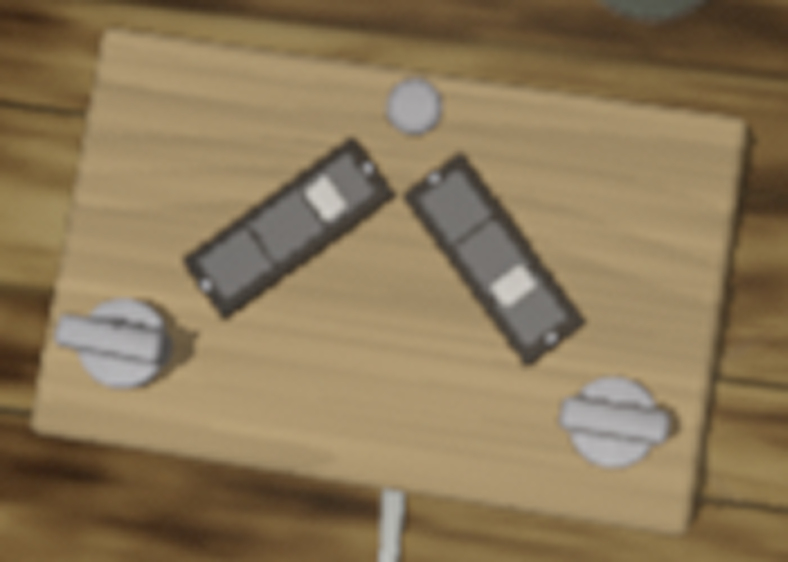

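The left bubble sits about 19 mm towards the far end. The right bubble is about 13 mm towards its screw. I'll work out the first move and measure the bubbles.

```bash
cat >> h.py <<'E'
from scipy.spatial.transform import Rotation as R
def go(s,xyz,yaw):
    A=R.from_rotvec(s["ee_rot"]);x=np.array([np.cos(yaw),np.sin(yaw),0]);z=np.array([0,0,-1.])
    B=R.from_matrix(np.c_[x,np.cross(z,x),z])
    print("shift",(A.inv().apply(np.array(xyz)-s["tcp_pos"])/500).round(4),"turn",((A.inv()*B).as_rotvec()/(np.pi/4)).round(4))
def onplane(c,T,u,v,h):
    d=T[:3,:3]@np.linalg.solve(c["mtx"],[u,v,1]);return (T[:3,3]+d*(h-T[2,3])/d[2])[:2]
E
python3 - <<'E'
import pickle;from h import *
from rig import r
s=r.get_state();go(s,(459,-102,200),1.415)
c=pickle.load(open("top.pkl","rb"))
f=lambda u,v:onplane(c,c["T"],180+u/4.5,155+v/4.5,62)
for a,b,q,l in(((288,229),(325,198),(494,114.5),(265,245)),((494,259),(515,287),(458.6,-101.6),(475,240))):
    m=f(*a);d=np.array(q)-m;d/=np.linalg.norm(d);print(m,"bubble",d@(f(*b)-m),"line",d@(f(*l)-m))
E
```

```text
shift [ 0.8319 -0.8106  0.0612] turn [-0.002  -0.0018 -1.4632]
[544.03136264  39.71586915] bubble -21.29935556983516 line 12.412565120640267
[530.17224339 -51.88143295] bubble 15.528282171235418 line -11.785912296316159
```

>>> send_rows([
  [60,[0.83,-0.81,0.06],[0,0,-0.8]],
  [60,[0.83,-0.81,0.06],[0,0,-0.8]],
  [60,[0.83,-0.81,0.06],[0,0,-0.8]],
  [60,[0.83,-0.81,0.06],[0,0,-0.8]],
  [60,[0.83,-0.81,0.06],[0,0,-0.8]],
  [60,[0.83,-0.81,0.06],[0,0,-0.8]],
  [60,[0.83,-0.81,0.06],[0,0,-0.8]],
  [60,[0.83,-0.81,0.06],[0,0,-0.8]],
  [60,[0.83,-0.81,0.06],[0,0,-0.8]],
  [60,[0.83,-0.81,0.06],[0,0,-0.8]],
  [60,[0.83,-0.81,0.06],[0,0,-0.8]],
  [60,[0.83,-0.81,0.06],[0,0,-0.8]],
])

```text
time: 1.1
tcp_pos: [417.8, -170.7, 204.5]
ee_rot: [-2.833, -1.357, 0.0]
wrist_force: [1.3, -1.0, -0.0]
gripper_width: 52.5
finger_force: 0.0
```

Run:
```python
from h import *
from rig import r
s=r.get_state();print(s["tcp_pos"],s["joints"]);go(s,(459,-102,200),1.415)
```

```text
[ 417.83499217 -170.6773751   204.53953113] [-6.36263030e-01  3.36210093e-01  1.88208907e+00 -1.91794497e-05
  9.23599829e-01  4.08120482e-02]
shift [ 0.1586 -0.0219  0.0091] turn [-4.000e-04 -1.000e-04 -6.637e-01]
```

>>> send_rows([
  [60,[0.158,-0.022,0.01],[0,0,-0.66]],
  [60,[0.158,-0.022,0.01],[0,0,-0.66]],
  [60,[0.158,-0.022,0.01],[0,0,-0.66]],
  [60,[0.158,-0.022,0.01],[0,0,-0.66]],
  [60,[0.158,-0.022,0.01],[0,0,-0.66]],
  [60,[0.158,-0.022,0.01],[0,0,-0.66]],
  [60,[0.158,-0.022,0.01],[0,0,-0.66]],
])

```text
time: 1.68
tcp_pos: [458.1, -104.5, 199.6]
ee_rot: [-2.393, -2.035, 0.0]
wrist_force: [-0.5, -1.2, 0.8]
gripper_width: 52.2
finger_force: 0.0
```

```bash
cat > wl.py <<'E'
from h import *
from rig import r,camera
import sys
def look(p,yaw0,z,name=None):
    s=r.get_state();c=camera("wrist");T=np.eye(4);T[:3,:3]=R.from_rotvec(s["ee_rot"]).as_matrix();T[:3,3]=s["tcp_pos"];T=T@c["T_tool_cam"]
    W=cloud(c,T);print(s["time"],s["tcp_pos"].round(1))
    m=np.hypot(W[...,0]-p[0],W[...,1]-p[1])<35;m&=(W[...,2]>75)&(W[...,2]<105)
    w=np.where(m[...,None],W,0).reshape(-1,3);w=w[w[:,2]>0]
    print(bar(w[None],len(w)//2,0,h=0) if 0 else bar2(w))
    go(s,(*p,z),yaw0)
    if name: cv2.imwrite(f"pics/{name}.png",c["frame"][:,:,::-1])
def bar2(w):
    top=w[w[:,2]>np.percentile(w[:,2],90)-4]
    (cx,cy),(a,b),t=cv2.minAreaRect(top[:,:2].astype(np.float32));e=cv2.fitLine(top[:,:2].astype(np.float32),cv2.DIST_L2,0,.01,.01).ravel()
    return len(top),np.round((cx,cy,a,b),1),top[:,2].mean().round(1),np.arctan(e[1]/e[0]).round(3)
E
python3 -c "
from wl import *
look((459,-102),1.415,75,'w1')"
```

```text
1.6833 [ 458.1 -104.5  199.6]
(753, array([ 458.3, -103.4,   46. ,   13.9]), np.float64(91.2), np.float32(1.41))
shift [0.0051 0.001  0.2492] turn [-0.0003 -0.0001 -0.0074]
```

View pics/w1.png

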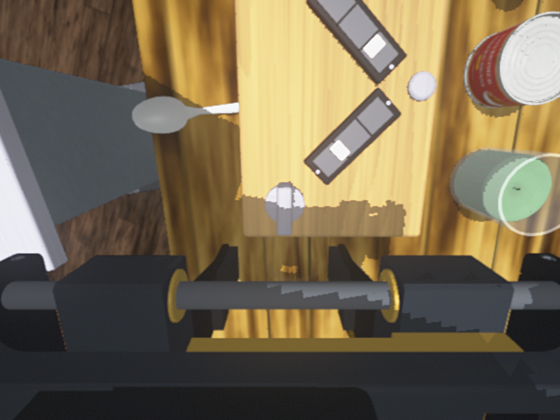

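The wrist view shows the right bar at (285,205), and the measurement agrees with the other views: (458.3,-103), top at 91, yaw 1.41. I'll descend and grip.

>>> send_rows([
  [60,[0.003,0.001,0.07],[0,0,-0.007]],
  [60,[0.003,0.001,0.14],[0,0,-0.007]],
  [60,[0.003,0.001,0.2],[0,0,-0.007]],
  [60,[0.003,0.001,0.235],[0,0,-0.007]],
  [60,[0.003,0.001,0.248],[0,0,-0.007]],
  [60,[0.003,0.001,0.248],[0,0,-0.007]],
  [0,[0.003,0.001,0.248],[0,0,-0.007]],
  [0,[0.003,0.001,0.248],[0,0,-0.007]],
  [0,[0.003,0.001,0.248],[0,0,-0.007]],
  [0,[0.003,0.001,0.248],[0,0,-0.007]],
  [0,[0.003,0.001,0.248],[0,0,-0.007]],
  [0,[0.003,0.001,0.248],[0,0,-0.007]],
])

```text
time: 2.73
tcp_pos: [459.3, -102.8, 76.3]
ee_rot: [2.384, 2.045, 0.001]
wrist_force: [0.2, 0.2, 0.6]
gripper_width: 20.4
finger_force: 0.0
```

>>> send_rows([
  [0,[0,0,0],[0,0,0]],
  [0,[0,0,0],[0,0,0]],
  [0,[0,0,0],[0,0,0]],
  [0,[0,0,0],[0,0,0]],
])

```text
time: 3.07
tcp_pos: [459.5, -102.9, 76.1]
ee_rot: [2.384, 2.044, 0.001]
wrist_force: [-0.7, 0.8, 5.7]
gripper_width: 13.9
finger_force: 30.0
```

Gripped at 13.9 mm. Now I'll turn it about 0.67 rad anticlockwise.

>>> send_rows([
  [0,[0,0,0],[0,0,-0.1]],
  [0,[0,0,0],[0,0,-0.2]],
  [0,[0,0,0],[0,0,-0.3]],
  [0,[0,0,0],[0,0,-0.4]],
  [0,[0,0,0],[0,0,-0.5]],
  [0,[0,0,0],[0,0,-0.6]],
  [0,[0,0,0],[0,0,-0.7]],
  [0,[0,0,0],[0,0,-0.8]],
  [0,[0,0,0],[0,0,-0.86]],
  [0,[0,0,0],[0,0,-0.86]],
  [0,[0,0,0],[0,0,-0.86]],
])

```text
time: 3.98
tcp_pos: [458.8, -103.0, 76.1]
ee_rot: [-1.57, -2.721, 0.001]
wrist_force: [-1.3, -0.4, 6.0]
gripper_width: 14.0
finger_force: 30.0
```

>>> send_rows([
  [40,[0,0,0],[0,0,0]],
  [40,[0,0,0],[0,0,0]],
  [40,[0,0,0],[0,0,0]],
  [40,[0,0,0],[0,0,0]],
  [40,[0,0,-0.03],[0,0,0]],
  [40,[0,0,-0.08],[0,0,0]],
  [40,[0,0,-0.15],[0,0,0]],
  [40,[0,0,-0.2],[0,0,0]],
  [40,[0,0,-0.25],[0,0,0]],
  [40,[0,0,-0.25],[0,0,0]],
  [40,[0,0,-0.25],[0,0,0]],
])

```text
time: 4.9
tcp_pos: [459.7, -103.0, 201.8]
ee_rot: [1.57, 2.717, 0.0]
wrist_force: [-0.2, 1.0, 0.7]
gripper_width: 34.8
finger_force: 0.0
```

```bash
python3 -c "
from wl import *
s=r.get_state();print(s['joints'])
look((459,-102.7),1.415,200,'w2')
go(s,(493.5,114.3,200),1.385)"
```

```text
[-4.58334379e-01  3.64103568e-01  1.84228804e+00 -1.63777315e-05
  9.31854251e-01 -9.81110067e-01]
4.9 [ 459.7 -103.   201.8]
(726, array([ 458.6, -103.8,   13.7,   45.8]), np.float64(91.2), np.float32(-1.062))
shift [ 0.0013 -0.0009  0.0037] turn [0.0035 0.0026 0.864 ]
shift [0.3429 0.2756 0.0032] turn [0.0035 0.0026 0.9022]
```

View pics/w2.png

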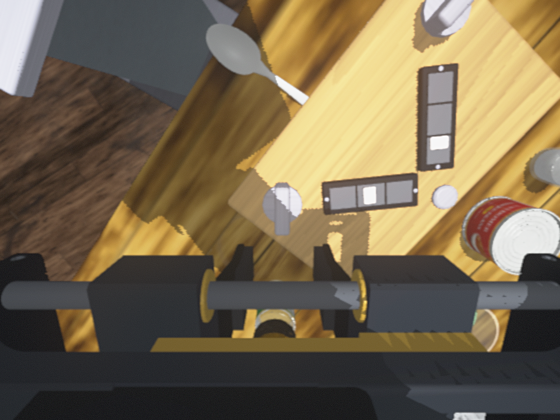

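The right bubble (369,194) now lies midway between its lines at x≈355 and 386. The left bubble is at (439,142) with its vial's middle at about (437,118), which is about -21 mm. So the left screw needs about 1.03 rad clockwise.

>>> send_rows([
  [60,[0.343,0.276,0.003],[0,0,0.9]],
  [60,[0.343,0.276,0.003],[0,0,0.9]],
  [60,[0.343,0.276,0.003],[0,0,0.9]],
  [60,[0.343,0.276,0.003],[0,0,0.9]],
  [60,[0.343,0.276,0.003],[0,0,0.9]],
  [60,[0.343,0.276,0.003],[0,0,0.9]],
  [60,[0.343,0.276,0.003],[0,0,0.9]],
  [60,[0.343,0.276,0.003],[0,0,0.9]],
  [60,[0.343,0.276,0.003],[0,0,0.9]],
  [60,[0.343,0.276,0.003],[0,0,0.9]],
])

```text
time: 5.78
tcp_pos: [492.2, 113.9, 198.1]
ee_rot: [-2.414, -2.008, 0.004]
wrist_force: [-0.4, 0.3, 0.9]
gripper_width: 52.0
finger_force: 0.0
```

```bash
python3 -c "
from wl import *
look((493.5,114.3),1.385,75)"
```

```text
5.7833 [492.2 113.9 198.1]
(728, array([494.5, 112.9,  45. ,  13.4]), np.float64(91.4), np.float32(1.38))
shift [0.0014 0.0031 0.2462] turn [-0.0033  0.0012  0.003 ]
```

>>> send_rows([
  [60,[0.001,0.004,0.07],[0,0,0.005]],
  [60,[0.001,0.004,0.14],[0,0,0.005]],
  [45,[0.001,0.004,0.2],[0,0,0.005]],
  [35,[0.001,0.004,0.235],[0,0,0.005]],
  [35,[0.001,0.004,0.245],[0,0,0.005]],
  [35,[0.001,0.004,0.245],[0,0,0.005]],
  [0,[0.001,0.004,0.245],[0,0,0.005]],
  [0,[0.001,0.004,0.245],[0,0,0.005]],
  [0,[0.001,0.004,0.245],[0,0,0.005]],
  [0,[0.001,0.004,0.245],[0,0,0.005]],
  [0,[0.001,0.004,0.245],[0,0,0.005]],
  [0,[0.001,0.004,0.245],[0,0,0.005]],
])

```text
time: 6.83
tcp_pos: [495.3, 114.9, 78.0]
ee_rot: [2.419, 2.003, 0.002]
wrist_force: [-1.2, -2.0, 7.2]
gripper_width: 13.9
finger_force: 30.0
```

>>> send_rows([
  [0,[0,0,0],[0,0,0]],
  [0,[0,0,0],[0,0,0]],
  [0,[0,0,0],[0,0,0]],
])

```text
time: 7.08
tcp_pos: [495.3, 114.9, 78.0]
ee_rot: [2.419, 2.003, 0.001]
wrist_force: [-0.6, -0.3, 6.2]
gripper_width: 13.7
finger_force: 30.0
```

Gripped. Now 1.02 rad clockwise in two calls (0.65 + 0.65 units), then release and rise.

>>> send_rows([
  [0,[0,0,0],[0,0,0.1]],
  [0,[0,0,0],[0,0,0.2]],
  [0,[0,0,0],[0,0,0.3]],
  [0,[0,0,0],[0,0,0.4]],
  [0,[0,0,0],[0,0,0.5]],
  [0,[0,0,0],[0,0,0.6]],
  [0,[0,0,0],[0,0,0.65]],
  [0,[0,0,0],[0,0,0.65]],
])

```text
time: 7.75
tcp_pos: [496.4, 114.4, 78.0]
ee_rot: [2.846, 1.325, 0.004]
wrist_force: [0.4, -3.1, 5.4]
gripper_width: 13.4
finger_force: 30.0
```

>>> send_rows([
  [0,[0,0,0],[0,0,0.1]],
  [0,[0,0,0],[0,0,0.2]],
  [0,[0,0,0],[0,0,0.3]],
  [0,[0,0,0],[0,0,0.4]],
  [0,[0,0,0],[0,0,0.5]],
  [0,[0,0,0],[0,0,0.6]],
  [0,[0,0,0],[0,0,0.65]],
  [0,[0,0,0],[0,0,0.65]],
  [0,[0,0,0],[0,0,0.65]],
])

```text
time: 8.5
tcp_pos: [497.1, 113.5, 78.0]
ee_rot: [3.087, 0.567, 0.006]
wrist_force: [0.7, -6.6, 4.4]
gripper_width: 13.8
finger_force: 30.0
```

>>> send_rows([
  [40,[0,0,0],[0,0,0]],
  [40,[0,0,0],[0,0,0]],
  [40,[0,0,0],[0,0,0]],
  [40,[0,0,0],[0,0,0]],
  [40,[0,0,-0.03],[0,0,0]],
  [40,[0,0,-0.08],[0,0,0]],
  [40,[0,0,-0.15],[0,0,0]],
  [40,[0,0,-0.2],[0,0,0]],
  [40,[0,0,-0.25],[0,0,0]],
  [40,[0,0,-0.25],[0,0,0]],
  [40,[0,0,-0.25],[0,0,0]],
])

```text
time: 9.42
tcp_pos: [495.7, 115.2, 203.0]
ee_rot: [3.09, 0.566, 0.005]
wrist_force: [-0.1, -0.1, -0.3]
gripper_width: 35.0
finger_force: 0.0
```

Run:
```python
from wl import *
look((494,114),1.385,200,'w3')
s=r.get_state();print(s["wrist_force"],s["qd"].round(3))
c=camera("scene");a=c["frame"][180:320,165:365,::-1];a=cv2.resize(a,None,fx=2.8,fy=2.8,interpolation=cv2.INTER_CUBIC)
w=cv2.imread("pics/w3.png")
a=cv2.resize(a,(540,390));w=cv2.resize(w,(260,195));o=np.zeros((585,540,3),np.uint8);o[:390]=a;o[390:,:260]=w;cv2.imwrite("pics/fin.png",o)
```

```text
9.4167 [495.7 115.2 203. ]
(704, array([495. , 113.4,  44.8,  13.6]), np.float64(91.4), np.float32(0.363))
shift [-0.0041  0.0009  0.0059] turn [ 0.0033 -0.0031 -1.3024]
[-0.30281795  0.40417707 -0.13235523] [-0.005  0.03   0.022 -0.001  0.002  0.   ]
```

View pics/w3.png

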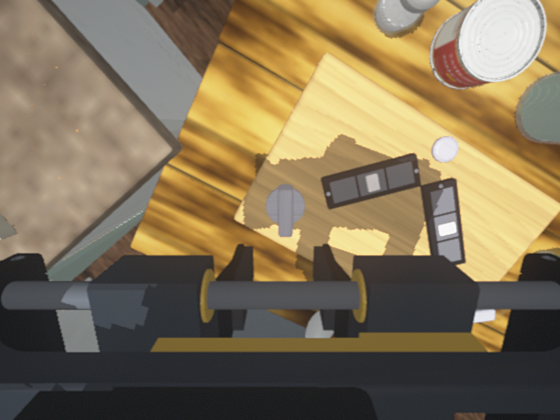

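View pics/fin.png

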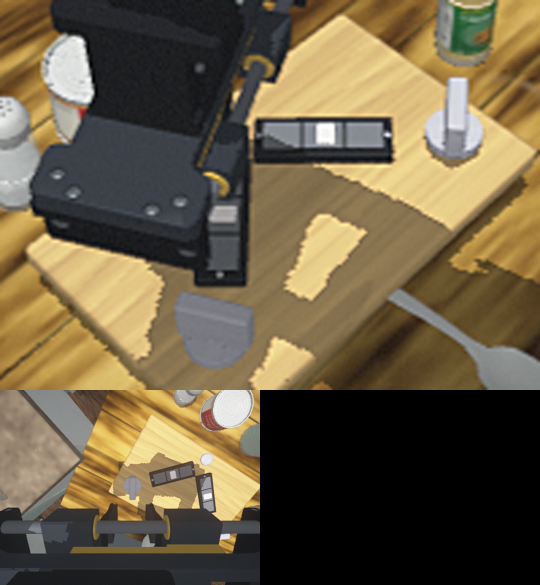

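In the wrist view the left bubble (373,182) is between its lines at x≈357 and 387. In the scene crop the right bubble (325,133) is between its lines at x≈308 and 343. The gripper is clear, so I'm handing in.

```bash
python3 -c "
from rig import r
print(r.job_done())"
```

```text
the job is handed in; nothing more can be done
None
```

I turned both foot screws and let go of them, both bubbles showed between their vials' lines in the final pictures, and the job is handed in at about 9.5 s (no verdict came back).

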